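Clip a nail-colour sample plate into its display stand

ROBOT

A 6-joint arm with a two-finger parallel gripper is mounted at the origin on the work surface. World frame = base frame: x ahead of the robot, y to its left, z up, the work surface at z = 0. Lengths are in mm, angles in degrees, forces in N, time in s.
With the tool pointing down it reaches from about 300 to 850 mm from the base axis. Payload 4.2 kg.
Tool frame: the origin (TCP) lies on the centre line of the jaws, within the pads' length; the fingertips stand 14 mm ahead of it and the grasp point (between the pads) lies 5 mm behind it (env.finger_overhang is the z of the fingertips in the tool frame, in mm); z points along the fingers, y is the line along which they close (so a half turn about z gives the same grasp; the last joint's range is limited). The gripper opens to 91 mm and grips with 3 to 60 N. Pads are 32 mm wide; open, the fingers measure 118 mm over their backs; the gripper's body (76 mm by 178 mm) begins 60 mm behind the grasp point.
Start: joints at [-72.708, 18.312, 89.639, -0, 72.044, -1.146], TCP at [181.861, -545.498, 227.976] pointing down, gripper open.
Joint ranges: [-177.97, 177.97], [-48.28, 115.42], [12.27, 149.76], [-77.06, 257.06], [2.81, 150.46], [-146.56, 146.56]. Speed limits (degrees/s): [147.25, 147.25, 180, 180, 180, 180].

INTERFACE

Orientations are given as [roll, pitch, yaw] about the fixed x, y, z axes, in that order (R = Rz(yaw) Ry(pitch) Rx(roll)).
In Python, from workcell import sensors, viewer, env gives the robot as it stands. The module is installed in compiled form; this text tells all that it offers.
- The arm moves only by the tool step_arm, never from a script. Its argument "plan" is one flat list of numbers, 6 for each row, row after row: the shift along the tool's x, y, z in cm, then the turn, a rotation vector about the tool's x, y, z in rad. In form: [x, y, z, wx, wy, wz, x, y, z, wx, wy, wz, ...]. A call has 1 to 5 rows; each row shifts and turns the commanded pose from where the row before left it, along the tool's axes as they then stand; what a row does not reach is not made up. A row lasts 1/12 s, in which the tool goes at most 41.7 mm and 7.16 degrees, less where a joint would pass 70% of its speed; a pose out of reach is approached as far as the arm can. A call is refused whole if a number of a shift passes 4.17 or a number of a turn 0.125, either way. A call with a gripper value outside its range is refused whole. "hand" is the finger opening in cm, from 0 to 9.12, set as the call begins (left out, the last holds). The fingers move at their own pace and stop on an object; "newtons" is the grip in N (left out, the last holds). Time passes only in rows, so rows that do not move let the fingers close. It gives the time, the measured TCP pose, the force, the opening and the grip force at its end, in the units of the state.
- sensors.state(): the state, without advancing time (a new reading comes with each control period).
- viewer.grab_frame(name): name is "side" or "top" or "wrist"; returns a dict with "img" (420x560x3 uint8, red, green, blue), "fx", "fy", "cx", "cy" (pixels), "position" and "attitude" of the camera in the world. Camera axes: x right, y down, z forward; pixel columns grow to the right and rows downward; lengths in mm; the calibration is good to about 2 mm. A picture is of the moment at which its call begins. There is no depth.
- env.job_done(): hands the job in; it is judged then, once.
Trained networks look in a picture, given as the dict that the camera call returned (one of the last four; its "shot" number tells which), for a name from the list of things; names that differ only in an ending like _2 or _b are one class to them, and where a whole thing is asked for, a point or a joint stands for the part that bears it (a point fixed in the world has none). Each returns a list of dicts, best first, with "score" (0 to 1); they miss things now and then, are a little off and sometimes report something else, mostly with a low value. They report only what shows in the picture. A call takes as long as a camera call. They do not tell look-alikes from the thing itself.
- viewer.boxes_of(name, picture): "location" ([column, row] in pixels, amid what is visible of it).
- viewer.pinpoint(name, picture): "location" ([column, row] in pixels: a listed point, or the origin of a listed thing).
The state is a dict: "time_s": time; "qpos": joint angles; "qvel": joint speeds; "effort": joint torques, N m; "ee_pos": TCP position; "ee_rot": TCP orientation; "force": force on the tool from outside, world axes, zero at the start; "torque": the same for the moment, N m; "gripper_width": finger opening in mm; "gripper_force": force on a finger pad.
Only numpy, scipy, OpenCV 4.12 (cv2) and the standard library are available. Lean on these libraries where they do the work, as an engineer would, in place of code of your own. Each camera call takes 0.05 s, during which the arm holds its last target. There are 200 camera calls.

TASK

The colour sample plate lies in the channel of the display stand, short of the spring clip. Press the clip's long thumb bar down with one fingertip to raise its jaw and, keeping it down, push the plate along the channel with the other fingertip, under the jaw, until it is fully home against the end stop; then let the bar up so that the jaw clamps the plate. Do not pick the plate up, and leave the bottles and everything else on the table where they are.

Things in the scene. Friction and masses are not known exactly. Their poses are not given: they have to be found in the camera images.
- stand: Display stand, fixed: black base 200 x 89 mm on a grey foot 134 mm wide (y = -67 to 67). Origin on the table under it; +x = push direction, +y = side of the thumb bar, z up. In its frame, mm: channel along x, floor z = 12, centre line y = -30, 54 wide between 3 high rails, open end x = -122. The clip's hinge rod, 9 thick, runs along x at y = 12, z = 26, ears at both ends up to z = 31.
- stop_face (a point): Foot of the end stop's face, on the channel's centre line and floor: x = 62, y = -30, z = 12 mm in the stand's frame. The stop is a bar 8 mm high across the channel.
- jaw_pad (a point): Middle of the underside of the clip's jaw pad (black, 28 mm along x, 10 mm along y), below a steel arm that reaches from the hinge over the channel at x = 30 to 58 mm, y = -42 to 12 mm in the stand's frame, top 30 mm above the table (41 mm when raised). Shut, the pad is 13.5 mm above the table, 1.5 mm over the channel floor, and blocks the plate.
- clip (a joint): The spring clip's rotation, rad: 0 shut and empty, 0.24 fully pressed (hard stop; jaw pad raised 10 mm). With the plate under the jaw the clip rests at about 0.09. The plate passes freely above 0.13. It springs shut when released; full press takes about 5 N at the middle of the bar's width.
- thumb_bar (a point): Middle of the top of the clip's thumb bar, a flat steel strip 166 mm long (x = -106 to 60 mm in the stand's frame) and 36 mm wide (y = 26 to 62 mm). Shut, it slopes up outwards and this point is 23 mm above the table; fully pressed it is level, 16 mm above the table, this point at x = -23, y = 42 mm. A fingertip can slide along it while holding it down.
- sample_plate: Colour sample plate, loose: white, 80 mm along x, 50 mm wide, 5 mm thick, 42 to 84 g, four false nails on top. At its rear end (x = -40 mm) an upturned lip 44 mm wide, 6 mm thick, stands 16 mm above the channel floor, rear face flush. Origin: centre of the underside; +x points to the stop. Starts flat in the channel, short of the jaw. Fully home its origin is 40 mm before the stop's face.
Mind the look-alikes: they are no part of the job. What is shaped like the sample_plate but green or yellow is not meant.

How it is judged (in metres and radians):
On the way, in this order (a step that is already met when the one before it is completed fails the run):
1. the clip is pressed open while the plate is still short of the jaw (value of joint clip above 0.13 rad and x of sample_plate in the frame of stand below -0.008 m and contact force between the fingers and stand above 0.5 N), for 0.1 s.
2. the plate is fully home, flat in the channel, with the clip still held open by a finger (x of sample_plate in the frame of stand above 0.019 m and value of joint clip above 0.12 rad and contact force between the fingers and stand above 0.5 N and z of sample_plate in the frame of stand below 0.0145 m and angle between sample_plate's own z axis and vertical below 0.06 rad), for 0.1 s.
At the end, for the whole second after the job is handed in: The plate lies flat in the channel, within 3 mm of the end stop, the clip is released (joint between 0.05 and 0.115) with its jaw clamping the plate (contact force on the plate over 1.5 N), and all is at rest (x of sample_plate in the frame of stand between 0.019 and 0.025 m and value of joint clip between 0.05 and 0.115 rad and contact force between sample_plate and stand above 1.5 N and linear speed of sample_plate below 0.01 m/s and z of sample_plate in the frame of stand below 0.0145 m and angle between sample_plate's own z axis and vertical below 0.06 rad); the robot touches nothing.
It fails at once if the plate is lifted (more than 8 mm) or tipped (z of sample_plate in the frame of stand above 0.02 m or angle between sample_plate's own z axis and vertical above 0.35 rad).
It fails at once if a bottle, jar, pot or brush is moved by more than 20 mm (distance of any of polish_a, polish_b, gel_pot, base_coat, pump_jar, cleanser, brush from where it was at the start of the episode above 0.02 m).
It also fails if it takes over 38 s, if anything falls off the work surface, if the arm or the gripper's body presses on something with over 40 N, if the wrist force passes 120 N, or if a joint passes its speed limit or range.

## Working session

There is one attempt and no reset: what is moved stays moved. The work goes in short steps, Python scripts to look and compute and a tool call to move; the robot and the scene stay as the last step left them, time stands still between calls to the robot, and variables do not carry over. Pictures are saved under pics/ and viewed, at most 10 in all, crops included, and the job is handed in when it is done.

Besides the shell and the picture viewer there is one more tool, called as name(argument=value, ...) on one line, values as JSON. step_arm: Moves the arm, as the interface text tells. Its arguments: {"type":"object","properties":{"plan":{"type":"array","items":{"type":"number"}},"hand":{"type":"number"},"newtons":{"type":"number"}},"required":["plan"]}

```bash
mkdir -p pics; cat > h.py <<'E'
import numpy as np, cv2
from scipy.spatial.transform import Rotation as R
from workcell import sensors, viewer, env
def RT(att):
    a=np.array(att,float)
    if a.shape==(3,3): return a
    if a.size==4: raise Exception('quat %s'%a)
    return R.from_euler('xyz',a,degrees=True).as_matrix()
def onz(p,uv,z):
    d=RT(p['attitude'])@np.array([(uv[0]-p['cx'])/p['fx'],(uv[1]-p['cy'])/p['fy'],1])
    o=np.array(p['position'],float); return o+d*(z-o[2])/d[2]
def proj(p,X):
    c=RT(p['attitude']).T@(np.array(X,float)-np.array(p['position'])); return [p['fx']*c[0]/c[2]+p['cx'],p['fy']*c[1]/c[2]+p['cy']]
def save(p,n): cv2.imwrite('pics/'+n+'.png',p['img'][:,:,::-1])
E
python3 - <<'E'
from h import *
for c in ['top','side']:
    p=viewer.grab_frame(c); save(p,c+'0'); print(c,p['position'],p['attitude'],p['fx'])
    for n,z in [('stand',0),('stop_face',12),('jaw_pad',13.5),('thumb_bar',23),('sample_plate',12)]:
        for d in viewer.pinpoint(n,p)[:3]: print(n,np.round(d['location'],1),round(d['score'],2),np.round(onz(p,d['location'],z),1))
print(sensors.state())
E
```

```text
top [ 343.21945487  -28.87960697 1006.48986337] [-1.66872000e+02  2.66257510e-02 -9.24029002e+01] 509.8255188652972
stand [262.4 214.7] 0.79 [569.5 -23.    0. ]
stop_face [263.7 181.4] 0.9 [636.  -28.4  12. ]
thumb_bar [245.5 231.1] 0.59 [532.8  11.2  23. ]
sample_plate [309.5 120.5] 0.87 [ 764.2 -129.2   12. ]
sample_plate [284.4 225.9] 0.71 [542.2 -65.9  12. ]
sample_plate [363.5 258. ] 0.65 [ 471.6 -217.7   12. ]
side [464.67804962 617.02294328 458.00490401] [-1.22346281e+02 -8.65429927e-02 -1.71941571e+02] 513.3737589903496
stand [268.2 231. ] 0.66 [569.4 -30.2   0. ]
stop_face [221.3 222.5] 0.95 [642.3 -25.6  12. ]
jaw_pad [237.8 218.5] 0.72 [618.7 -38.   13.5]
thumb_bar [290.1 232.8] 0.56 [531.5   2.3  23. ]
sample_plate [286.5 216.4] 0.8 [544.2 -57.1  12. ]
sample_plate [164.1 193.1] 0.63 [759. -99.  12.]
{'time_s': 0.6, 'qpos': array([-7.27093727e+01,  1.83099623e+01,  8.96408673e+01, -1.27625381e-03,
        7.20445945e+01, -1.14392629e+00]), 'qvel': array([ 0.01851266,  0.17428863, -0.03887786, -0.02703385,  0.03437496,
       -0.08723558]), 'effort': array([-1.76819358e-03, -4.12123775e+01, -2.32132351e+01,  7.24528148e-02,
        3.79785255e-02, -2.45618020e-05]), 'ee_pos': array([ 181.83842329, -545.48339367,  227.98269137]), 'ee_rot': array([1.79995449e+02, 1.30523857e-03, 1.84349470e+01]), 'force': array([ 0.97239603, -0.69897077, -0.2233986 ]), 'torque': array([ 0.05789643, -0.00342242, -0.04337935]), 'gripper_force': 0.0, 'gripper_width': 91.2269728026059}
```

View pics/top0.png

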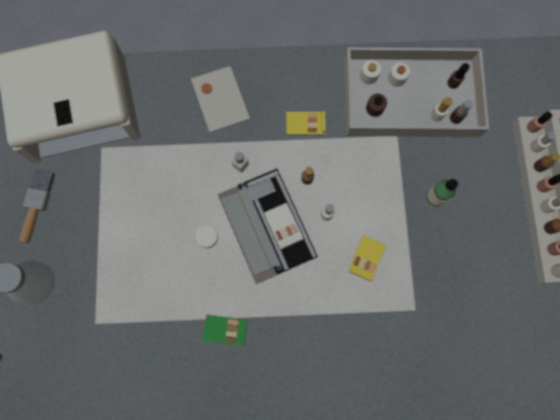

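View pics/side0.png

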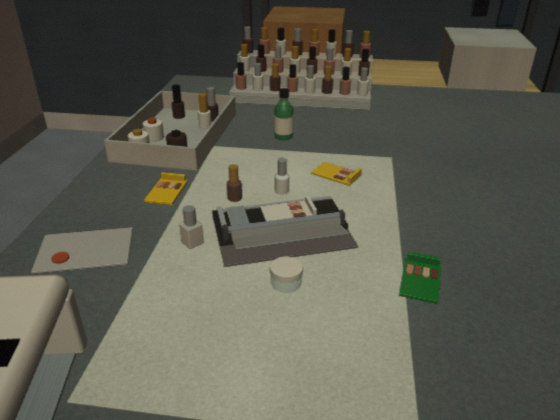

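The top view shows the stand at about (265,225), tilted about 25°, with its stop end up-left. The white plate is at (284,226). In the side view, bottles stand near (235,185), (282,178) and (191,228), and a pot at (286,275). Next I fit the stand pose and check it with an overlay.

```bash
cat > fit.py <<'E'
from h import *
from scipy.optimize import least_squares
T=viewer.grab_frame('top'); S=viewer.grab_frame('side')
obs=[]
for p in (T,S):
    for n,X in [('stand',(0,0,0)),('stop_face',(62,-30,12)),('jaw_pad',(44,-37,13.5)),('thumb_bar',(-23,43,23))]:
        d=viewer.pinpoint(n,p)
        if d: obs.append((p,X,d[0]['location'],d[0]['score'],n))
def w(q,X): c,s=np.cos(q[2]),np.sin(q[2]); return [q[0]+c*X[0]-s*X[1],q[1]+s*X[0]+c*X[1],X[2]]
f=lambda q: np.concatenate([(np.array(proj(p,w(q,X)))-l)*sc for p,X,l,sc,n in obs])
r=least_squares(f,[570,-25,.42],x_scale=[10,10,.05],loss='soft_l1'); q=r.x
print(q,np.degrees(q[2]))
for p,X,l,sc,n in obs: print(n,np.round(np.array(proj(p,w(q,X)))-l,1),round(sc,2))
c,s=np.cos(q[2]),np.sin(q[2])
for p in (T,S):
  for d in viewer.pinpoint('sample_plate',p):
    e=onz(p,d['location'],12)[:2]-q[:2]; print('plate',np.round([c*e[0]+s*e[1],-s*e[0]+c*e[1]],1))
for p in (T,S):
  for n in ['polish_a','gel_pot','base_coat','pump_jar','cleanser','brush']:
    for d in viewer.pinpoint(n,p)[:2]:
      e=onz(p,d['location'],0)[:2]-q[:2]; print(n,round(d['score'],2),np.round(d['location']),np.round([c*e[0]+s*e[1],-s*e[0]+c*e[1]],1))
out=[]
for p,(x0,y0) in ((T,(200,150)),(S,(175,140))):
  im=cv2.resize(p['img'][y0:y0+150,x0:x0+200,::-1],None,fx=4,fy=4,interpolation=cv2.INTER_CUBIC)[:300*2]
  for pts,col in (([(-122,-57,12),(62,-57,12),(62,-3,12),(-122,-3,12)],(0,0,255)),([(-106,26,20),(60,26,20),(60,62,27),(-106,62,27)],(0,255,0)),([(-122,-67,0),(78,-67,0),(78,67,0),(-122,67,0)],(255,128,0))):
    cv2.polylines(im,[np.int32([((np.array(proj(p,w(q,X)))-[x0,y0]+.5)*4) for X in pts])],True,col,1)
  out.append(im)
cv2.imwrite('pics/fit_t.png',out[0]);cv2.imwrite('pics/fit_s.png',out[1])
E
python3 fit.py
```

```text
[ 5.69098723e+02 -2.27505098e+01  4.09890668e-01] 23.485005363817585
stand [3.7 1.6] 0.72
stop_face [-0.2  0.8] 0.6
jaw_pad [ 1.  -4.9] 0.95
thumb_bar [ 0.1 -0. ] 0.96
stand [1.7 1.6] 0.74
stop_face [2.6 1.2] 0.74
jaw_pad [-3.7  3. ] 0.67
thumb_bar [-1.1  0.3] 0.96
plate [-41.4 -31.1]
plate [-172.3  159. ]
plate [ 137.3 -170.6]
plate [-169.6 -141.1]
plate [-162.5 -132.6]
plate [-46.3 -27.7]
plate [ 142.2 -140.7]
plate [-161.4  171. ]Traceback (most recent call last):
  File "fit.py", line 20, in <module>
    for d in viewer.pinpoint(n,p)[:2]:
             ~~~~~~~~~~~~~~~^^^^^
ValueError: it knows: jaw_pad, sample_plate, stand, stop_face, thumb_bar
```

```bash
sed -i "/^for p in (T,S):$/{N;/polish_a/{N;N;d}}" fit.py; python3 fit.py
```

```text
[ 5.65620773e+02 -2.36872432e+01  3.36729279e-01] 19.293166522651564
stand [-0.6  2.8] 0.58
stop_face [ 1.  -0.4] 0.76
jaw_pad [-0.7 -2.7] 0.65
thumb_bar [-0.7 -1.3] 0.63
stand [ 1.1 -0. ] 0.76
jaw_pad [-1.7 -1.2] 0.66
thumb_bar [1.2 0.2] 0.74
plate [ 153.  -160.6]
plate [-181.5  148.6]
plate [-154.1 -147.7]
plate [-33.5 -29.5]
plate [ 163.3 -133.8]
plate [-34.2 -32.8]
plate [-154. -155.]
plate [-174.3  155.9]
plate [ 43.3 -31.3]
```

View pics/fit_t.png

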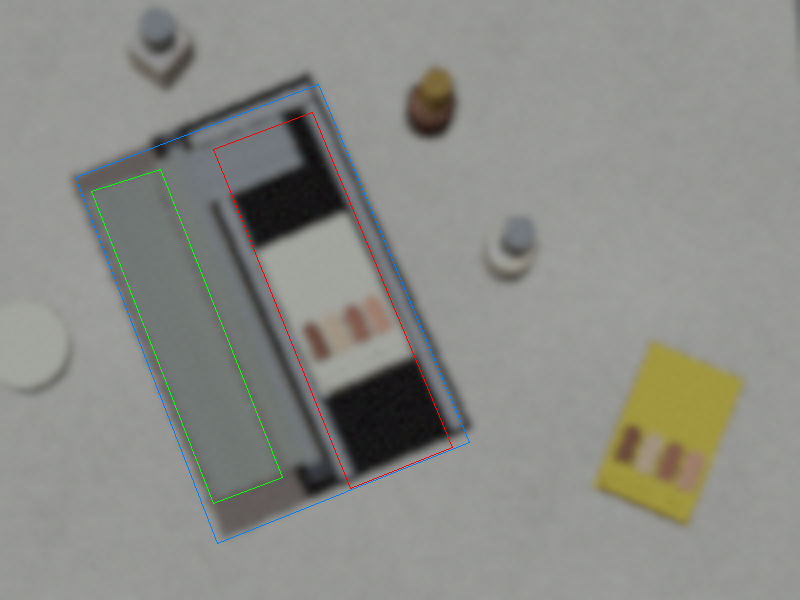

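View pics/fit_s.png

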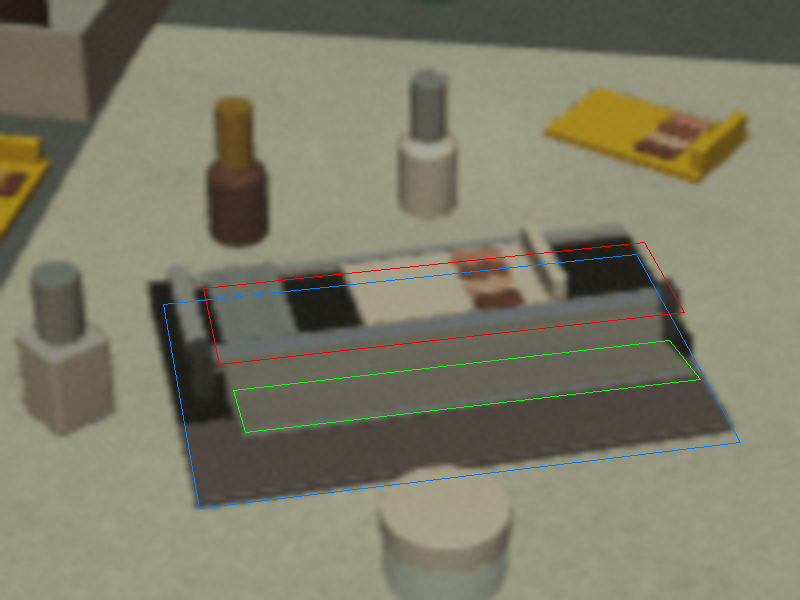

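The overlays are close but turned a little. In the top crop the base's real corners are at (310,76), (468,428), (225,537) and (75,178). I refit on these corners together with the network points.

```bash
cat > fit2.py <<'E'
from h import *
from scipy.optimize import least_squares
T=viewer.grab_frame('top'); S=viewer.grab_frame('side')
obs=[]
def w(q,X): c,s=np.cos(q[2]),np.sin(q[2]); return [q[0]+c*X[0]-s*X[1],q[1]+s*X[0]+c*X[1],X[2]]
for X,u in [((-122,67,3),(225,537)),((78,67,3),(75,178)),((-122,-67,13),(468,428)),((78,-67,16),(310,76)),((-122,-57,12),(450,430)),((-122,-3,12),(357,476))]:
    obs.append((T,X,np.array(u)/4+[200,150]-.4,1,'Tc'))
for X,u in [((78,67,3),(197,507)),((-122,67,3),(733,430)),((-106,62,27),(703,378)),((60,62,27),(240,435))]:
    obs.append((S,X,np.array(u)/4+[175,140]-.4,1,'Sc'))
for p in (T,S):
    for n,X in [('stop_face',(62,-30,12)),('jaw_pad',(44,-37,13.5)),('thumb_bar',(-23,43,23))]:
        d=viewer.pinpoint(n,p)
        if d: obs.append((p,X,d[0]['location'],.5,n))
f=lambda q: np.concatenate([(np.array(proj(p,w(q,X)))-l)*sc for p,X,l,sc,n in obs])
q=least_squares(f,[570,-25,.42],x_scale=[10,10,.05],loss='soft_l1').x
print(q,np.degrees(q[2]))
for p,X,l,sc,n in obs: print(n,X,np.round(np.array(proj(p,w(q,X)))-l,1))
c,s=np.cos(q[2]),np.sin(q[2])
def loc(p,u,z): e=onz(p,u,z)[:2]-q[:2]; return np.round([c*e[0]+s*e[1],-s*e[0]+c*e[1]],1)
t=lambda u:np.array(u)/4+[200,150]-.4
print('lip top-rear mid',loc(T,t((370,376)),28),loc(T,t((370,376)),12),'plate front',loc(T,t((302,230)),17))
print('bottle tops z~60',[loc(T,t(u),60) for u in ((438,80),(518,232),(157,25))])
print('bottle bases side z0',[loc(S,np.array(u)/4+[175,140],0) for u in ((238,235),(428,207),(65,415))])
h=[np.array(u)/4+[175,140] for u in ((234,102),(428,75),(57,268))]
for z in (50,60,70,80): print(z,[loc(S,u,z) for u in h],[loc(T,t(u),z) for u in ((438,80),(518,232),(157,25))])
E
python3 fit2.py
```

```text
[ 5.68279203e+02 -2.23221715e+01  3.66495433e-01] 20.99864150276845
Tc (-122, 67, 3) [-0.7  0.3]
Tc (78, 67, 3) [-1.6 -0.6]
Tc (-122, -67, 13) [ 1.3 -0.2]
Tc (78, -67, 16) [ 0.  -2.1]
Tc (-122, -57, 12) [1.1 1.4]
Tc (-122, -3, 12) [-0.8  0.8]
Sc (78, 67, 3) [-0.1 -0.1]
Sc (-122, 67, 3) [0.5 0.2]
Sc (-106, 62, 27) [-2.2 -0.6]
Sc (60, 62, 27) [0.6 0.4]
stop_face (62, -30, 12) [0.3 1.3]
jaw_pad (44, -37, 13.5) [ 1.6 -4.4]
thumb_bar (-23, 43, 23) [ 1.4 -0.8]
stop_face (62, -30, 12) [1.6 1.5]
jaw_pad (44, -37, 13.5) [-3.4  0.7]
thumb_bar (-23, 43, 23) [0.9 0.4]
lip top-rear mid [-80.8 -29.3] [-78.6 -31. ] plate front [  1.5 -29.2]
bottle tops z~60 [array([  34.7, -115.2]), array([ -49.6, -118.9]), array([114.9,  -0.8])]
bottle bases side z0 [array([  34.3, -114.8]), array([ -50.6, -119.7]), array([117.8,  -0.7])]
50 [array([  29.7, -141.4]), array([ -56.9, -147.8]), array([114.3, -24.6])] [array([  37.3, -117.3]), array([ -47.9, -121. ]), array([118.3,  -1.6])]
60 [array([  32.2, -122.4]), array([ -52.3, -128.6]), array([114.8,  -8.5])] [array([  34.7, -115.2]), array([ -49.6, -118.9]), array([114.9,  -0.8])]
70 [array([  34.7, -103.4]), array([ -47.7, -109.5]), array([115.2,   7.7])] [array([  32.1, -113.2]), array([ -51.3, -116.9]), array([111.4,  -0. ])]
80 [array([ 37.2, -84.4]), array([-43. , -90.3]), array([115.6,  23.8])] [array([  29.5, -111.2]), array([ -53.1, -114.8]), array([108. ,   0.8])]
```

step_arm(plan=[0,0,0,0,0,-0.0447,2.2,-1.8,0,0,0,0,2.2,-1.8,0,0,0,0,2.2,-1.8,0,0,0,0,2.2,-1.8,0,0,0,0], hand=5.8)

```text
time_s: 2.62
ee_pos: [238.6, -445.7, 227.9]
ee_rot: [180.0, -0.0, 21.0]
force: [0.0, -0.3, 0.1]
gripper_width: 61.0
gripper_force: 0.0
```

step_arm(plan=[2.2,-1.8,0,0,0,0,2.2,-1.8,0,0,0,0,2.2,-1.8,0,0,0,0,2.2,-1.8,0,0,0,0,2.2,-1.8,0,0,0,0])

```text
time_s: 3.03
ee_pos: [309.1, -322.1, 228.1]
ee_rot: [180.0, -0.0, 21.0]
force: [0.4, -0.1, 0.6]
gripper_width: 57.7
gripper_force: 0.0
```

step_arm(plan=[2.2,-1.8,0,0,0,0,2.2,-1.8,0,0,0,0,2.2,-1.8,0,0,0,0,2.2,-1.8,0,0,0,0,2.2,-1.8,0,0,0,0])

```text
time_s: 3.45
ee_pos: [379.6, -198.6, 228.2]
ee_rot: [180.0, -0.0, 21.0]
force: [-0.5, 0.1, -0.3]
gripper_width: 58.2
gripper_force: 0.0
```

step_arm(plan=[2.2,-1.8,0,0,0,0,2.2,-1.8,0,0,0,0,2.2,-1.8,0,0,0,0,2.2,-1.8,0,0,0,0,2.2,-1.8,0,0,0,0])

```text
time_s: 3.87
ee_pos: [450.1, -75.1, 228.1]
ee_rot: [180.0, -0.0, 21.0]
force: [0.7, -0.7, 0.0]
gripper_width: 57.8
gripper_force: 0.0
```

step_arm(plan=[1,-0.7,3,0,0,0,1,-0.6,3,0,0,0,0,0,3,0,0,0,0,0,3,0,0,0,0,0,1.5,0,0,0])

```text
time_s: 4.28
ee_pos: [461.6, -56.5, 90.0]
ee_rot: [-179.9, 0.3, 21.0]
force: [-0.8, -0.8, -0.0]
gripper_width: 57.8
gripper_force: 0.0
```

```bash
cat > look.py <<'E'
import sys
from h import *
q=[568.3,-22.3,np.radians(21)]; c,s=np.cos(q[2]),np.sin(q[2])
st=sensors.state(); e=np.array(st['ee_pos'])[:2]-q[:2]; print('tcp in stand',np.round([c*e[0]+s*e[1],-s*e[0]+c*e[1]],1),np.round(st['ee_pos'],1),st['force'])
p=viewer.grab_frame('wrist'); save(p,sys.argv[1])
for n,z in [('stop_face',12),('jaw_pad',13.5),('thumb_bar',23),('sample_plate',12)]:
  for d in viewer.pinpoint(n,p)[:2]:
    e=onz(p,d['location'],z)[:2]-q[:2]; print(n,np.round(d['location']),round(d['score'],2),np.round([c*e[0]+s*e[1],-s*e[0]+c*e[1]],1))
E
python3 look.py w1
```

```text
tcp in stand [-111.8    6.3] [461.6 -56.5  90. ] [-0.79588596 -0.77044759 -0.03633473]
jaw_pad [288.  54.] 0.21 [ 1.5 -0.3]
thumb_bar [218.  90.] 0.59 [-19.8  43.1]
sample_plate [482. 275.] 0.82 [-152.3 -148.9]
sample_plate [330. 114.] 0.81 [-34.6 -27.9]
```

View pics/w1.png

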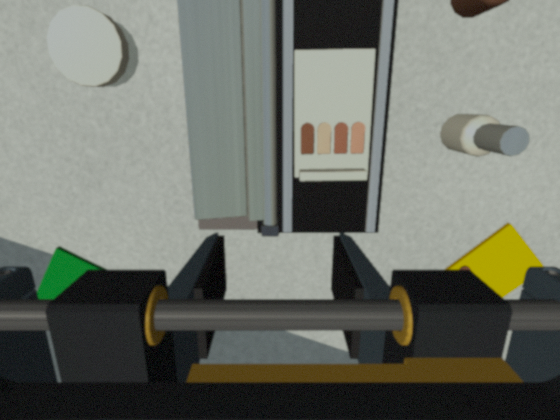

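The wrist view has the stand upright in the image. The plate's lip rear edge is at row 181, columns 299–368. The bar's near end is at row 218, columns 195–245, and the open end is at row 232. I convert these next.

```bash
python3 - <<'E'
from h import *
q=[568.3,-22.3,np.radians(21)]; c,s=np.cos(q[2]),np.sin(q[2])
p=viewer.grab_frame('wrist')
def loc(u,z): e=onz(p,u,z)[:2]-q[:2]; return np.round([c*e[0]+s*e[1],-s*e[0]+c*e[1]],1)
print('lip',loc((299,181),28),loc((368,181),28),'low',loc((334,181),12))
print('front',loc((294,49),17),loc((375,49),17))
print('bar end',loc((195,218),27),loc((245,216),20),'open end',loc((283,232),12),loc((378,232),12),'channel top',loc((294,5),12),loc((382,5),12))
E
```

```text
lip [-74.2 -10. ] [-74.2 -55.9] low [-77.7 -35.9]
front [ 7.7 -6.1] [  7.7 -56.8]
bar end [-100.4   61.2] [-101.3   27.4] open end [-116.4    0.3] [-116.4  -70.5] channel top [33.4 -5.9] [ 33.4 -60.4]
```

step_arm(plan=[1.5,0.15,0,0,0,0,0,0,2.5,0,0,0,0,0,2,0,0,0,0,0,0.5,0,0,0,0,0,0,0,0,0])

```text
time_s: 5.0
ee_pos: [477.8, -53.2, 42.9]
ee_rot: [-180.0, 0.1, 21.0]
force: [-0.3, -0.0, 0.6]
gripper_width: 58.0
gripper_force: 0.0
```

```bash
python3 look.py w2
```

```text
tcp in stand [-95.5   3.6] [477.8 -53.2  42.9] [-0.33299847 -0.03724896  0.60941839]
thumb_bar [194. 121.] 0.68 [-19.8  45. ]
sample_plate [336. 147.] 0.89 [-33.9 -28.1]
sample_plate [512. 331.] 0.73 [-151.4 -147.5]
```

View pics/w2.png

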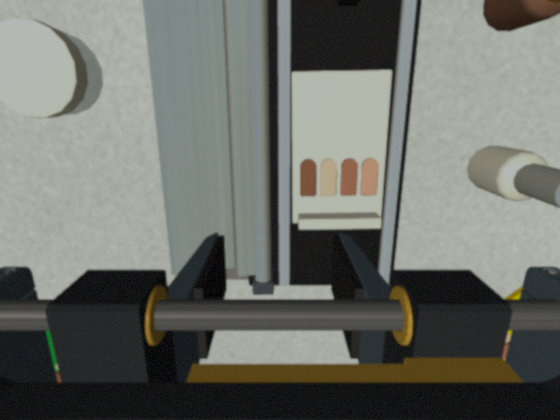

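The fingertips' front edges are at row 235, just behind the lip's rear edge at row 230. The left tip, at about columns 197–222, is over the bar, and the right tip is behind the lip. I'll back off 2 mm and press.

step_arm(plan=[-0.2,0,0,0,0,0,0,0,0.4,0,0,0,0,0,0.4,0,0,0,0,0,0.2,0,0,0,0,0,0,0,0,0])

```text
time_s: 5.67
ee_pos: [476.7, -54.4, 32.9]
ee_rot: [179.9, -0.0, 21.0]
force: [0.2, -3.0, 4.4]
gripper_width: 58.3
gripper_force: 2.4
```

step_arm(plan=[0,0,0.1,0,0,0,0,0,0,0,0,0,0,0,0,0,0,0])

```text
time_s: 5.92
ee_pos: [476.8, -54.5, 32.4]
ee_rot: [179.9, -0.0, 21.0]
force: [0.2, -4.0, 6.1]
gripper_width: 57.8
gripper_force: 2.9
```

step_arm(plan=[0,0,0.1,0,0,0,0,0,0,0,0,0,0,0,0,0,0,0])

```text
time_s: 6.17
ee_pos: [476.9, -54.7, 31.5]
ee_rot: [179.9, -0.1, 21.0]
force: [-0.5, -4.3, 7.1]
gripper_width: 58.2
gripper_force: 3.5
```

```bash
python3 - <<'E'
from h import *
s=viewer.grab_frame('side'); t=viewer.grab_frame('top')
a=cv2.resize(s['img'][165:265,190:360,::-1],None,fx=4.6,fy=4.6,interpolation=cv2.INTER_CUBIC)
cv2.imwrite('pics/s3.png',a)
E
```

```text
(no output)
```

View pics/s3.png

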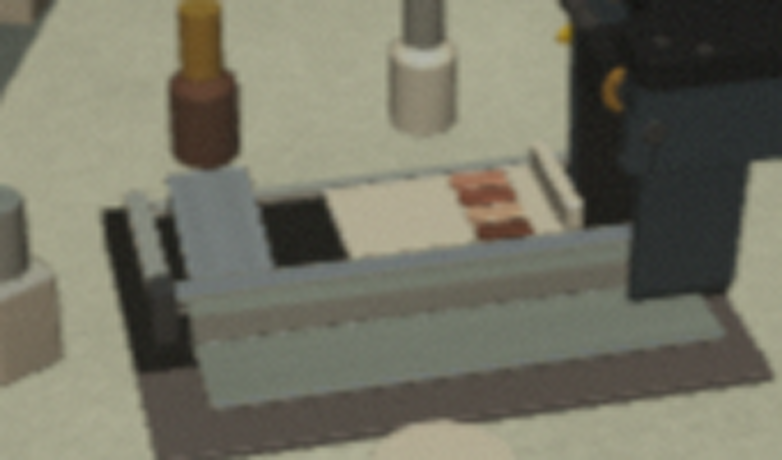

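The jaw arm is raised (crop 215,220) and the fingertip is on the bar's end (680,295), with the plate still short of the jaw. Now I push.

step_arm(plan=[0.5,0,0.03,0,0,0,0.5,0,0,0,0,0,0.5,0,0,0,0,0,0.5,0,0,0,0,0,0.5,0,0,0,0,0])

```text
time_s: 6.68
ee_pos: [497.6, -44.7, 30.4]
ee_rot: [-179.9, 0.3, 21.0]
force: [-4.2, -2.0, 6.9]
gripper_width: 58.1
gripper_force: 3.2
```

step_arm(plan=[0.5,0,0,0,0,0,0.5,0,0,0,0,0,0.5,0,0,0,0,0,0.5,0,0,0,0,0,0.5,0,0,0,0,0])

```text
time_s: 7.1
ee_pos: [520.9, -35.8, 30.4]
ee_rot: [-179.9, 0.3, 21.0]
force: [-4.2, -1.9, 6.4]
gripper_width: 58.1
gripper_force: 3.2
```

```bash
python3 look.py w4; python3 - <<'E'
from h import *
s=viewer.grab_frame('side')
cv2.imwrite('pics/s4.png',cv2.resize(s['img'][165:265,190:360,::-1],None,fx=4.6,fy=4.6,interpolation=cv2.INTER_CUBIC))
E
```

```text
tcp in stand [-49.1   4.4] [520.9 -35.8  30.4] [-4.19674524 -1.8745648   6.35804777]
stop_face [348.  37.] 0.55 [ 64.2 -28.2]
jaw_pad [360.  74.] 0.89 [ 48.4 -34.5]
thumb_bar [206. 210.] 0.95 [-16.1  40.3]
thumb_bar [349.  35.] 0.68 [ 63.1 -26.7]
sample_plate [340. 152.] 0.66 [ 11.  -27.3]
```

View pics/s4.png

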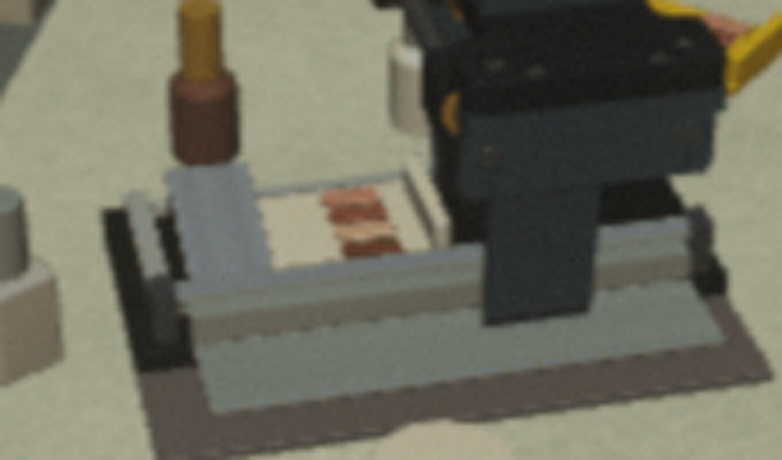

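The plate's front is under the raised jaw (crop 260,230) and the finger is against the lip (435,215). I estimate about 20 mm still to go.

step_arm(plan=[0.5,0,0,0,0,0,0.4,0,0,0,0,0,0.3,0,0,0,0,0,0.2,0,0,0,0,0,0.1,0,0,0,0,0])

```text
time_s: 7.82
ee_pos: [535.0, -30.5, 30.5]
ee_rot: [-179.9, 0.2, 21.0]
force: [-3.8, -1.4, 6.5]
gripper_width: 57.9
gripper_force: 3.3
```

step_arm(plan=[0.1,0,0,0,0,0,0.1,0,0,0,0,0,0,0,0,0,0,0])

```text
time_s: 8.07
ee_pos: [535.7, -30.2, 30.5]
ee_rot: [-179.9, 0.4, 21.0]
force: [-5.6, -2.3, 9.0]
gripper_width: 57.9
gripper_force: 4.7
```

step_arm(plan=[0.1,0,0,0,0,0,0,0,0,0,0,0])

```text
time_s: 8.23
ee_pos: [535.8, -30.1, 30.5]
ee_rot: [-179.9, 0.5, 21.0]
force: [-7.6, -4.3, 9.8]
gripper_width: 58.1
gripper_force: 5.9
```

step_arm(plan=[0.1,0,0,0,0,0,0,0,0,0,0,0])

```text
time_s: 8.4
ee_pos: [535.9, -30.0, 30.5]
ee_rot: [-179.9, 0.6, 21.0]
force: [-9.0, -6.2, 11.4]
gripper_width: 58.1
gripper_force: 7.1
```

```bash
python3 - <<'E'
from h import *
s=viewer.grab_frame('side'); w=viewer.grab_frame('wrist')
a=cv2.resize(s['img'][175:250,200:300,::-1],None,fx=4,fy=4,interpolation=cv2.INTER_CUBIC)
b=cv2.resize(w['img'][0:300,180:480,::-1],None,fx=1.3,fy=1.3)
c=np.zeros((400,800,3),np.uint8); c[:300,:400]=a; c[:390,405:795]=b
cv2.imwrite('pics/c5.png',c)
E
```

```text
(no output)
```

View pics/c5.png

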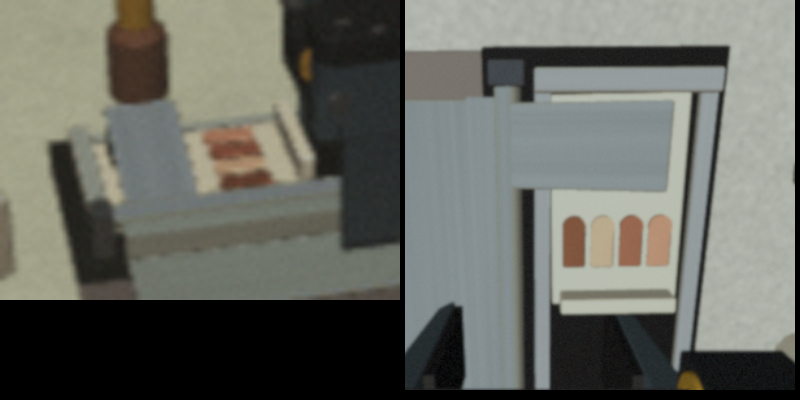

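The wrist crop shows the plate's front edge (row 92) flush against the stop bar and the jaw arm over the plate, so it is home. I back off the lip with the bar still held down, then let the bar up gently.

step_arm(plan=[-0.2,0,0,0,0,0,-0.2,0,0,0,0,0,-0.2,0,0,0,0,0,-0.2,0,0,0,0,0,0,0,0,0,0,0])

```text
time_s: 8.92
ee_pos: [534.1, -31.7, 31.2]
ee_rot: [180.0, -0.1, 21.0]
force: [2.2, 2.8, 4.6]
gripper_width: 58.2
gripper_force: 2.5
```

step_arm(plan=[0,0,-0.15,0,0,0,0,0,-0.15,0,0,0,0,0,-0.15,0,0,0,0,0,-0.15,0,0,0,0,0,-0.2,0,0,0])

```text
time_s: 9.33
ee_pos: [532.1, -32.2, 38.1]
ee_rot: [-180.0, 0.1, 21.0]
force: [0.1, 0.2, -0.2]
gripper_width: 58.1
gripper_force: 0.0
```

step_arm(plan=[0,0,-0.3,0,0,0,0,0,-1,0,0,0,0,0,-2,0,0,0,0,0,-3,0,0,0,0,0,-3,0,0,0])

```text
time_s: 9.75
ee_pos: [532.4, -32.1, 132.7]
ee_rot: [-180.0, 0.1, 21.0]
force: [0.8, 0.2, 0.8]
gripper_width: 57.9
gripper_force: 0.0
```

```bash
python3 look.py w6; python3 - <<'E'
from h import *
s=viewer.grab_frame('side'); w=viewer.grab_frame('wrist')
a=cv2.resize(s['img'][175:250,200:300,::-1],None,fx=4,fy=4,interpolation=cv2.INTER_CUBIC)
b=cv2.resize(w['img'][0:300,180:480,::-1],None,fx=1.3,fy=1.3)
c=np.zeros((400,800,3),np.uint8); c[:300,:400]=a; c[:390,405:795]=b
cv2.imwrite('pics/c6.png',c)
E
```

```text
tcp in stand [-37.    3.8] [532.4 -32.1 132.7] [0.76499339 0.23515342 0.75793134]
stop_face [319.  78.] 0.84 [ 65.6 -27.5]
jaw_pad [328. 105.] 0.6 [ 46.3 -34.6]
thumb_bar [231. 189.] 0.69 [-18.6  41. ]
sample_plate [319. 132.] 0.74 [ 25.8 -28.7]
```

View pics/c6.png

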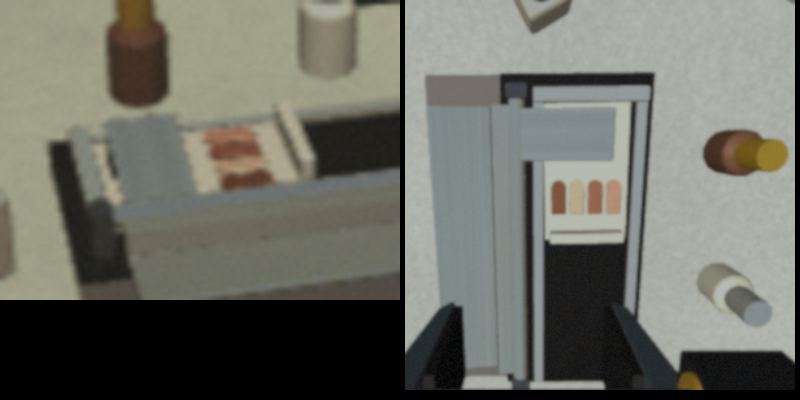

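The plate's front (row 102) is against the stop, the jaw is down on the plate, the bottles are still in place and the gripper is clear. The networks put the plate 39.8 mm before the stop. I'll hand it in.

```bash
python3 -c "
from h import *
print(env.job_done())"
```

```text
the job is handed in; nothing more can be done
None
```

I handed the job in: the plate is against the end stop with the jaw down on it, the bar is released, and the arm is clear with the nearby bottles where they were; no verdict was returned.

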